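# Tuck the access cover under the lapped rear lid and hold it down on its interlock

## Task

The screwdriver left leaning in the open front bay of the enclosure is in the way: stand it blade down in the steel tool cup and let go of it. Then take the loose access cover by its handle, tuck its plain rear edge fully under the lapped front edge of the closed rear lid without lifting the lid, and press the cover flat onto the rim so that the sprung interlock plunger is pushed down. Finish while still holding the cover pressed flat there, ready for its screws, and leave the instruments lying nearby undisturbed.

Things in the scene. Friction and masses are not known exactly. Their poses are not given: they have to be found in the camera images.
- enclosure: dark sheet-metal enclosure fixed to the table, 256 mm (x) x 176 mm (y). Origin: on the table under it; own +x from its front wall (outer face x = -138 mm) to the lid's hinge at the back (+118). Front bay open above, x -134 to +6 mm, floor at z = 5 mm, flat rim at z = 60 mm along front and sides. In the bay a low rail with a collimator, up to 45 mm high, at y < -49 mm
- seat (a point): where the centre of the cover's underside is when seated (enclosure x = -56 mm, y = 0, z = 60 mm); the enclosure's axes. The cover lies on the rim between two upright side lips, 3.5 mm thick, tops 5 mm above the rim, 169 mm apart inside (4.5 mm to spare each side of the cover); no lip at the front
- lap_edge (a point): mouth of the slot under the rear lid: on the level of rim and ledge (z = 60 mm), below the middle of the lid's front edge (enclosure x = 4 mm). The slot runs 20 mm in to a stop rib (x = 24 mm); the lid's underside is 7 mm above the ledge. The lid's turned-up lead-in lip reaches 7 mm further forward, rising 4 mm
- rear_lid (a joint): angle of the grey rear lid about the hinge at the enclosure's back; 0 = closed on its stops, grows as it is lifted. 114 mm long, 176 mm wide, about 350 g, held shut by its weight alone (some 1.7 N at the front edge lifts it)
- interlock (a joint): travel (m) of the interlock plunger, a steel pin 8 mm across in the bay close behind the middle of the front wall (enclosure x = -118 mm, y = 0); 0 = up, standing 5 mm above the rim; 0.005 = level with the rim, as when the cover lies flat. Spring: 3 N at 0, 6 N at 0.005; the cover's weight does not push it down
- cover: loose access cover lying on the table, handle up: bare aluminium plate 160 mm (x) x 160 mm (y) x 4 mm, about 250 g. Origin: centre of its underside; own +x points to its plain rear edge, which goes under the lid; the front edge (-x) has two captive thumbscrews at its corners, heads up to 15 mm above the underside
- cover_handle (a point): middle of the cover's straight handle bar: 96 mm long along the cover's y, 11 mm thick along its x, 14 mm high, centre 33 mm above the cover's underside and 10 mm in front (-x) of the cover's centre; posts at its ends, free below. Pinch it from above across its thickness
- cover_rear_edge (a point): middle of the cover's plain rear edge, at its underside, 80 mm from the cover's origin; the cover's axes
- screwdriver: green-handled screwdriver 150 mm long, 50 g. Own +x from the handle's end (x = -75 mm) to the blade's tip (+75); handle 18 mm wide (y), 19 mm high (z), up to x = 3 mm; shaft 4 mm thick. Origin: mid-length, on the handle's underside, 9.5 mm below its axis line. It leans over the enclosure's left (+y) lip, sloping about 29 deg, tip on the bay floor, 15 mm of the handle outside
- screwdriver_tip (a point): tip of the screwdriver's blade
- tool_cup: plain open steel cup, upright, loose, 500 g, 90 mm high, 48 mm across the rim outside and 42 mm inside, narrowing slightly to the bottom, inner floor 4 mm up. Origin: centre of its underside, z up
- multimeter: hand multimeter 140 x 70 x 43 mm lying between robot and enclosure; to be left alone
- stripper: yellow-handled fibre stripper 138 mm long, 12 mm high, lying on the table; to be left alone
- timer: small white timer 70 x 50 x 19 mm behind on the left; to be left alone
- cleaver: fibre cleaver 66 x 63 x 41 mm behind on the right; to be left alone
Mind the look-alikes: they are no part of the job. What is shaped like the screwdriver but brown is not meant.

How it is judged:
On the way, in this order (a step that is already met when the one before it is completed fails the run):
1. the screwdriver stands blade down in the tool cup, let go (horizontal distance between screwdriver_tip and tool_cup below 0.027 m and z of screwdriver_tip in the frame of tool_cup below 0.03 m and angle between screwdriver's own x axis and vertical above 2.6 rad and angle between tool_cup's own z axis and vertical below 0.1 rad and contact force between the fingers and screwdriver below 0.1 N), for 0.3 s.
2. the cover's rear edge is under the lapped edge of the lid (x of cover_rear_edge in the frame of enclosure above 0.014 m and y of cover_rear_edge in the frame of enclosure between -0.007 and 0.007 m and z of cover_rear_edge in the frame of enclosure between 0.057 and 0.0635 m and angle between the x axis of cover and the x axis of enclosure, either way round below 0.07 rad), for 0.1 s.
At the end, for the whole second after the job is handed in: Cover's rear edge 10 mm or more under the closed lid (< 0.03 rad), within 7 mm of the middle and 4 deg of square, cover flat within 1 deg, plunger down 3.5 mm or more, fingers still on the cover (> 2 N); screwdriver let go, blade down in the upright cup, within 30 deg of vertical (all of step 1 and all of step 2 and angle between cover's own z axis and vertical below 0.02 rad and value of joint interlock above 0.0035 m and value of joint rear_lid below 0.03 rad and contact force between the fingers and cover above 2 N and linear speed of cover below 0.02 m/s); the arm keeps its last pose, push and grip.
It fails at once if the rear lid is lifted (more than 0.07 rad, about 8 mm at its front edge) (value of joint rear_lid above 0.07 rad).
It fails at once if the multimeter is pushed away by more than 3 cm (distance of multimeter from where it was at the start of the episode above 0.03 m).
It fails at once if the stripper is pushed away by more than 3 cm (distance of stripper from where it was at the start of the episode above 0.03 m).
It fails at once if the timer is pushed away by more than 3 cm (distance of timer from where it was at the start of the episode above 0.03 m).
It fails at once if the cleaver is pushed away by more than 3 cm (distance of cleaver from where it was at the start of the episode above 0.03 m).
It also fails if it takes over 58 s, if anything falls off the work surface, if the arm or the gripper's body presses on something with over 40 N, if the wrist force passes 120 N, or if a joint passes its speed limit or range.

## Robot

A 6-joint arm with a two-finger parallel gripper is mounted at the origin on the work surface; the furniture and walls round the work are solid. World frame = base frame: x ahead of the robot, y to its left, z up, the work surface at z = 0. Lengths are in m, angles in rad, forces in N, time in s.
With the tool pointing down it reaches from about 0.375 to 0.975 m from the base axis. Payload 3.8 kg.
Tool frame: the origin (TCP) lies midway between the tips of the shut fingers; the grasp point (between the pads) lies 19 mm behind it; z points along the fingers, y is the line along which they close (so a half turn about z gives the same grasp; the last joint's range is limited). The gripper opens to 88 mm and grips with 3 to 60 N. Pads are 18 mm wide; open, the fingers measure 123 mm over their backs; the gripper's body (75 mm by 187 mm) begins 45 mm behind the grasp point.
Start: joints at [-1.363, 0.264, 1.604, -0, 1.274, -0.037], TCP at [0.164, -0.655, 0.239] pointing down, gripper open.
Joint ranges: [-2.63, 2.63], [-0.94, 2.18], [0.31, 2.57], [-1.31, 4.45], [0, 2.66], [-2.55, 2.55]. Speed limits (rad/s): [2.57, 2.57, 3.14, 3.14, 3.14, 3.14].

## Interface

Orientations are given as a rotation vector (axis times angle).
In Python, from rig import sense, camera, finish_job, find_in, regions_of gives the robot as it stands.
- The arm moves only by the shell command python3 -m inch 'ROWS' [OPENING] [FORCE]. ROWS is JSON, a list of rows, each a list of 6 numbers: the shift along the world's x, y, z in m, then the turn, a rotation vector about the world's x, y, z in rad. A call has 1 to 20 rows; each row is the pose to reach, as a shift and turn from the pose commanded when the call began; what a row does not reach only later rows make up. A row lasts 1/10 s, in which the tool goes at most 50 mm and 8.59 degrees, less where a joint would pass 70% of its speed; a pose out of reach is approached as far as the arm can. A call with a gripper value outside its range is refused whole. OPENING is the finger opening in m, from 0 to 0.0881, set as the call begins (- or left out, the last holds). The fingers move at their own pace and stop on an object; FORCE is the grip in N (left out, the last holds). Time passes only in rows, so rows that repeat a pose let the fingers close. It gives the time, the measured TCP pose, the force, the opening and the grip force at its end, in the units of the state.
- sense(): the state, without advancing time (a new reading comes with each control period).
- camera(name): name is "scene" or "top" or "wrist"; returns a dict with "img" (384x512x3 uint8, blue, green, red), "fx", "fy", "cx", "cy" (pixels), "xyz" and "attitude" of the camera in the world. Camera axes: x right, y up, looking along -z (the intrinsics and any distortion apply to the point x, -y, -z); pixel columns grow to the right and rows downward; lengths in m; the calibration is good to about 2 mm. The wrist camera is an equidistant fisheye: a pixel r from the principal point sees the ray r / f radians off the axis. A picture is of the moment at which its call begins. There is no depth.
- finish_job(): hands the job in; it is judged then, once.
Trained networks look in a picture, given as the dict that the camera call returned (one of the last four; its "shot" number tells which), for a name from the list of things; names that differ only in an ending like _2 or _b are one class to them, and where a whole thing is asked for, a point or a joint stands for the part that bears it (a point fixed in the world has none). Each returns a list of dicts, best first, with "confidence" (0 to 1); they miss things now and then, are a little off and sometimes report something else, mostly with a low value. They report only what shows in the picture. A call takes as long as a camera call. They do not tell look-alikes from the thing itself.
- find_in(picture, thing): "centre" ([column, row] in pixels, amid what is visible of it).
- regions_of(picture, thing): "region" (384x512 bool, what is visible of it) and "centre" ([column, row] in pixels, amid what is visible of it).
The state is a dict: "time": time; "joint_pos": joint angles; "qd": joint speeds; "joint_torque": joint torques, N m; "tcp_pos": TCP position; "tcp_rot": TCP orientation; "ft_force": force on the tool from outside, world axes, zero at the start; "ft_torque": the same for the moment, N m; "grip_width": opening from 0.0 (shut) to 1.0 (fully open); "grasp_force": force on a finger pad.
Only numpy, scipy, OpenCV 4.12 (cv2) and the standard library are available. Lean on these libraries where they do the work, as an engineer would, in place of code of your own. Each camera call takes 0.05 s, during which the arm holds its last target. There are 200 camera calls.

## Working session

There is one attempt and no reset: what is moved stays moved. The work goes in short steps, Python scripts to look and compute and a shell command to move; the robot and the scene stay as the last step left them, time stands still between calls to the robot, and variables do not carry over. Pictures are saved under pics/ and viewed, at most 11 in all, crops included, and the job is handed in when it is done.

```bash
ls; mkdir -p pics
python3 - <<'E'
from rig import *
import cv2,json,numpy as np
s=sense();print({k:np.round(v,3).tolist() for k,v in s.items()})
ims=[]
for n in ("top","scene"):
    c=camera(n);cv2.imwrite(f"pics/{n}0.png",c["img"])
    print(n,c["fx"],c["fy"],c["cx"],c["cy"],c["xyz"],c["attitude"],[k for k in c])
    for t in ["enclosure","cover","cover_handle","screwdriver","tool_cup","rear_lid","interlock","multimeter","stripper","timer","cleaver"]:
        print(t,[(np.round(d["centre"]).tolist(),round(d["confidence"],2)) for d in find_in(c,t)])
E
```

```text
pics
{'time': 0.0, 'joint_pos': [-1.363, 0.265, 1.605, 0.0, 1.274, -0.037], 'qd': [-0.0, -0.001, 0.0, 0.001, -0.001, -0.0], 'joint_torque': [0.0, -50.211, -35.687, 0.073, 0.029, -0.0], 'tcp_pos': [0.163, -0.654, 0.237], 'tcp_rot': [-3.116, -0.383, 0.0], 'ft_force': [0.927, -0.371, -0.554], 'ft_torque': [-0.025, -0.022, -0.002], 'grasp_force': 0.0, 'grip_width': 0.999}
top 446.7778444920698 446.7778444920698 258.1217671503279 192.05024698573976 [0.36308335 0.00194889 1.40557804] [ 0.09951723 -0.10201289 -1.58021075] ['img', 'fx', 'fy', 'cx', 'cy', 'xyz', 'attitude', 'shot']
enclosure [([273.0, 178.0], 0.6)]
cover [([362.0, 208.0], 0.8), ([173.0, 161.0], 0.31)]
cover_handle [([362.0, 211.0], 0.91), ([272.0, 161.0], 0.59)]
screwdriver [([252.0, 194.0], 0.64), ([144.0, 248.0], 0.47)]
tool_cup [([140.0, 209.0], 0.82), ([269.0, 181.0], 0.67)]
rear_lid [([274.0, 157.0], 0.92), ([252.0, 195.0], 0.64)]
interlock [([272.0, 178.0], 0.68)]
multimeter [([278.0, 247.0], 0.97)]
stripper [([208.0, 259.0], 0.68)]
timer [([171.0, 159.0], 0.78)]
cleaver [([339.0, 151.0], 0.82)]
scene 468.030354559256 468.030354559256 254.05511636062002 198.67587441388534 [-0.20353148  0.46959974  0.92788228] [ 0.49218975 -0.84821046 -2.0011359 ] ['img', 'fx', 'fy', 'cx', 'cy', 'xyz', 'attitude', 'shot']
enclosure [([255.0, 176.0], 0.69), ([271.0, 199.0], 0.55)]
cover [([352.0, 190.0], 0.58), ([259.0, 178.0], 0.27)]
cover_handle [([354.0, 189.0], 0.7)]
screwdriver [([171.0, 332.0], 0.73), ([254.0, 214.0], 0.55), ([259.0, 177.0], 0.15)]
tool_cup [([142.0, 281.0], 0.69)]
rear_lid [([311.0, 250.0], 0.67), ([258.0, 176.0], 0.64)]
interlock []
multimeter [([312.0, 250.0], 0.96), ([150.0, 238.0], 0.63)]
stripper [([244.0, 298.0], 0.79)]
timer [([150.0, 234.0], 0.66)]
cleaver [([311.0, 161.0], 0.79)]
```

Run:
```python
import cv2
a=cv2.imread("pics/top0.png");b=cv2.imread("pics/scene0.png")
cv2.imwrite("pics/topc.png",cv2.resize(a[110:290,110:410],(800,480),interpolation=cv2.INTER_CUBIC))
cv2.imwrite("pics/scenec.png",cv2.resize(b[120:360,100:420],(800,600),interpolation=cv2.INTER_CUBIC))
```

```text
(no output)
```

View pics/topc.png

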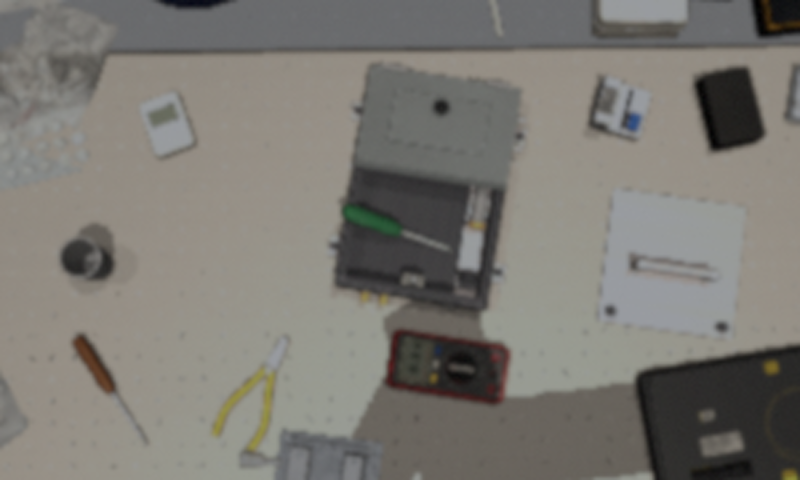

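View pics/scenec.png

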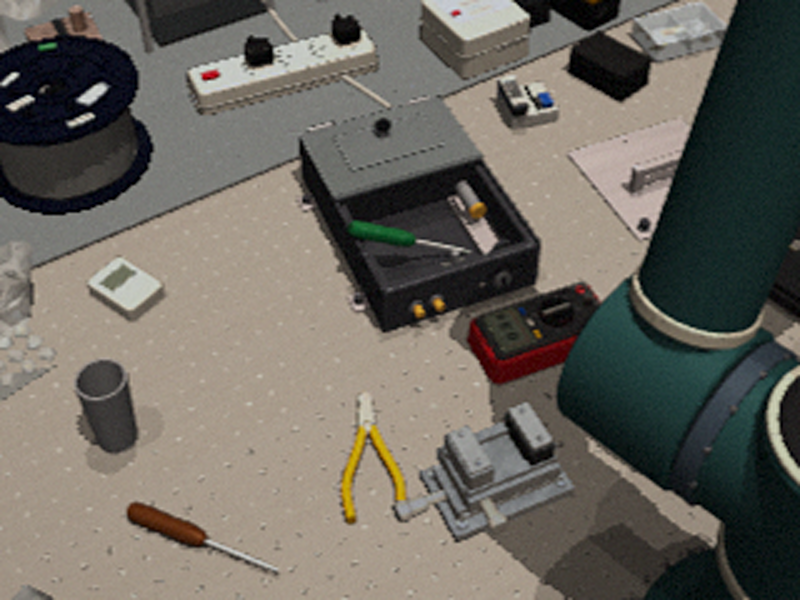

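The top crop shows the green driver in the bay at full pixel (240–279, 188–203). Its only look-alike is the brown driver lying on the table at (144, 248), so I choose the green one. The cup is at (140, 207), the cover at (362, 208) and the lid at (274, 157). The scene view agrees.

```bash
cat > h.py <<'E'
import numpy as np, cv2
from scipy.spatial.transform import Rotation as R
from scipy.optimize import least_squares
F=np.diag([1.,-1,-1])
def ray(c,px,fish=False):
    u=np.array([(px[0]-c["cx"])/c["fx"],(px[1]-c["cy"])/c["fy"]])
    if fish:
        r=np.linalg.norm(u); d=np.r_[u/r*np.sin(r) if r>0 else u,np.cos(r)]
    else: d=np.r_[u,1]
    return R.from_rotvec(c["attitude"]).as_matrix()@F@d
def atz(c,px,z,fish=False):
    d=ray(c,px,fish); o=np.array(c["xyz"]); return o+d*(z-o[2])/d[2]
def proj(c,P,fish=False):
    d=(np.atleast_2d(P)-c["xyz"])@R.from_rotvec(c["attitude"]).as_matrix()@F
    if fish:
        n=np.linalg.norm(d[:,:2],axis=1); th=np.arctan2(n,d[:,2]); u=d[:,:2]/n[:,None]*th[:,None]
    else: u=d[:,:2]/d[:,2:]
    return u*[c["fx"],c["fy"]]+[c["cx"],c["cy"]]
E
python3 - <<'E'
from h import *
T=dict(fx=446.7778,fy=446.7778,cx=258.1218,cy=192.0502,xyz=[0.36308335,0.00194889,1.40557804],attitude=[0.09951723,-0.10201289,-1.58021075])
S=dict(fx=468.03,fy=468.03,cx=254.055,cy=198.676,xyz=[-0.20353148,0.46959974,0.92788228],attitude=[0.49218975,-0.84821046,-2.0011359])
t=lambda x,y,z:print((x,y),np.round(atz(T,[110+x*.375,110+y*.375],z)[:2],3))
s=lambda x,y,z:print('S',(x,y),np.round(atz(S,[100+x*.4,120+y*.4],z)[:2],3))
print("lid");[t(*p,.07) for p in [(372,65),(521,87),(505,188),(355,167)]]
print("front rim");[t(*p,.06) for p in [(337,287),(487,308)]];s(538,240,.06);s(385,325-60,.06)
print("cup");t(80,258,.09);s(103,378,.09)
print("cover");[t(*p,.004) for p in [(613,192),(743,206),(730,335),(600,318)]];t(632,262,.04);t(718,274,.04)
print("sd");t(347,210,.08);t(448,249,.008);s(352,229,.08);s(468,252,.008)
print("mm,strip");t(448,367,.04);t(250,400,.01);t(287,340,.01);t(167,125,.02);t(620,107,.04)
E
```

```text
lid
(372, 65) [0.714 0.023]
(521, 87) [ 0.686 -0.147]
(505, 188) [ 0.569 -0.126]
(355, 167) [0.595 0.044]
front rim
(337, 287) [0.459 0.065]
(487, 308) [ 0.434 -0.104]
S (538, 240) [ 0.438 -0.102]
S (385, 265) [0.494 0.049]
cup
(80, 258) [0.493 0.348]
S (103, 378) [0.491 0.35 ]
cover
(613, 192) [ 0.573 -0.261]
(743, 206) [ 0.554 -0.415]
(730, 335) [ 0.402 -0.392]
(600, 318) [ 0.423 -0.241]
(632, 262) [ 0.486 -0.273]
(718, 274) [ 0.471 -0.372]
sd
(347, 210) [0.544 0.053]
(448, 249) [ 0.506 -0.063]
S (352, 229) [0.539 0.06 ]
S (468, 252) [ 0.503 -0.062]
mm,strip
(448, 367) [ 0.368 -0.06 ]
(250, 400) [0.333 0.169]
(287, 340) [0.402 0.126]
(167, 125) [0.657 0.267]
(620, 107) [ 0.668 -0.266]
```

```bash
r='[0.33,0.64,0.10,0,0,1.03]'; python3 -m inch '[[0.33,0.64,0.10,0,0,1.03],[0.33,0.64,0.10,0,0,1.03],[0.33,0.64,0.10,0,0,1.03],[0.33,0.64,0.10,0,0,1.03],[0.33,0.64,0.10,0,0,1.03],[0.33,0.64,0.10,0,0,1.03],[0.33,0.64,0.10,0,0,1.03],[0.33,0.64,0.10,0,0,1.03],[0.33,0.64,0.10,0,0,1.03],[0.33,0.64,0.10,0,0,1.03],[0.33,0.64,0.10,0,0,1.03],[0.33,0.64,0.10,0,0,1.03],[0.33,0.64,0.10,0,0,1.03],[0.33,0.64,0.10,0,0,1.03],[0.33,0.64,0.10,0,0,1.03],[0.33,0.64,0.10,0,0,1.03],[0.33,0.64,0.10,0,0,1.03],[0.33,0.64,0.10,0,0,1.03]]' 0.06
cat > look.py <<'E'
import sys,pickle
from rig import *
from h import *
def shot(n,cam="wrist"):
    c=camera(cam); cv2.imwrite(f"pics/{n}.png",c["img"]); pickle.dump(c,open(f"pics/{n}.pkl","wb")); return c
E
python3 - <<'E'
from look import *
s=sense();print(s["time"],s["tcp_pos"],s["tcp_rot"],s["joint_pos"])
c=shot("w1");print({k:c[k] for k in c if k!="img"})
for t in ["enclosure","screwdriver","screwdriver_tip","interlock","rear_lid","cover"]:
    print(t,[(np.round(d["centre"]).tolist(),round(d["confidence"],2)) for d in find_in(c,t)])
cv2.imwrite("pics/w1x.png",cv2.resize(c["img"],(800,600),interpolation=cv2.INTER_CUBIC))
E
```

```text
time: 3.0
tcp_pos: [0.493, -0.0158, 0.3384]
tcp_rot: [-2.526, -1.868, 0.001]
ft_force: [-0.0, 0.3, 0.1]
grip_width: 0.679
grasp_force: 0.0
3.0 [ 0.49300425 -0.01580072  0.3384014 ] [-2.52555327e+00 -1.86845964e+00  1.40386372e-03] [-8.21379163e-02 -1.32338876e-01  1.84358518e+00 -5.89461066e-04
  1.43102319e+00  2.14830244e-01]
{'fx': 297.3186396354542, 'fy': 297.3186396354542, 'cx': 252.9149730641766, 'cy': 192.0730747891898, 'xyz': array([0.51671998, 0.06337942, 0.48464386]), 'attitude': array([-0.31874555,  0.04759858, -0.29314514]), 'shot': 3}
enclosure [([308.0, 150.0], 0.89)]
screwdriver [([96.0, 15.0], 0.61), ([272.0, 115.0], 0.57)]
screwdriver_tip [([309.0, 151.0], 0.7), ([270.0, 123.0], 0.66), ([281.0, 280.0], 0.66)]
interlock []
rear_lid [([350.0, 148.0], 0.82), ([281.0, 282.0], 0.33)]
cover [([285.0, 283.0], 0.88)]
```

View pics/w1x.png

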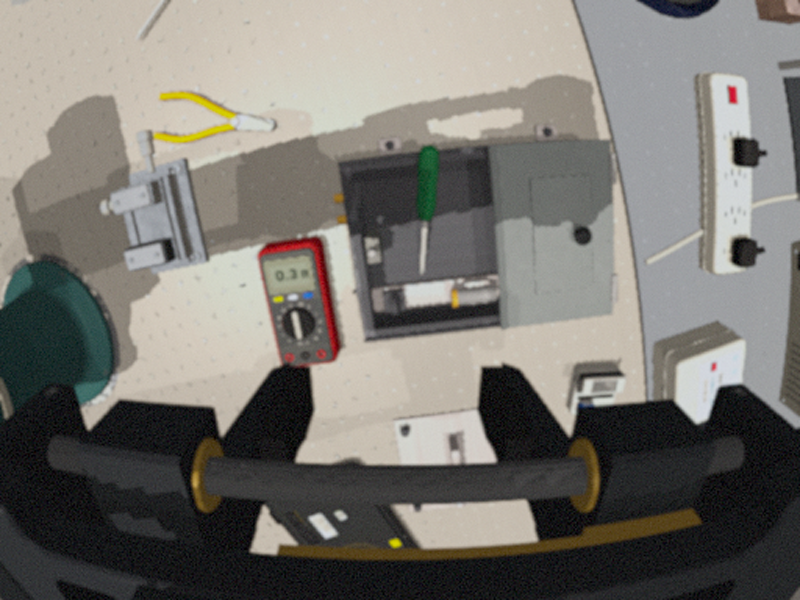

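Run:
```python
import cv2
a=cv2.imread("pics/w1.png")
cv2.imwrite("pics/w1c.png",cv2.resize(a[80:230,205:405],(800,600),interpolation=cv2.INTER_CUBIC))
```

```text
(no output)
```

View pics/w1c.png

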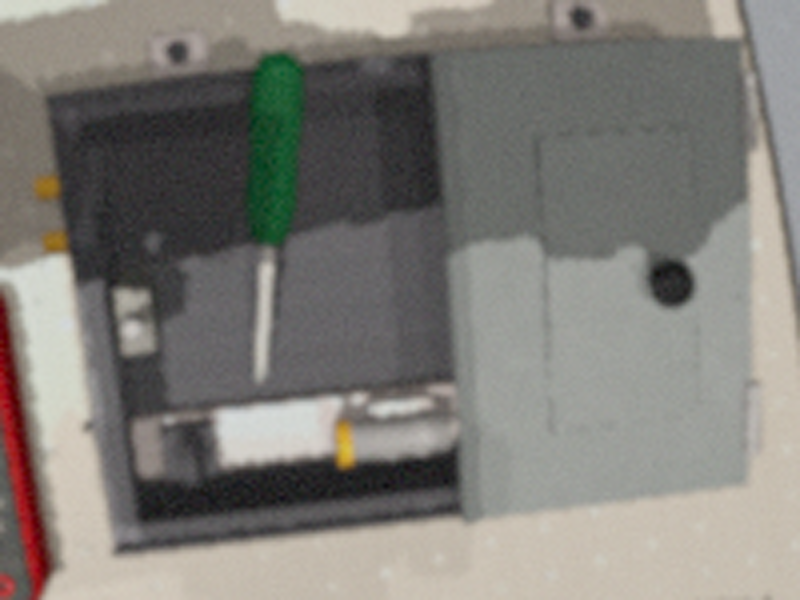

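```bash
cat > fit.py <<'E'
from look import *
w=pickle.load(open("pics/w1.pkl","rb"))
T=dict(fx=446.7778,fy=446.7778,cx=258.1218,cy=192.0502,xyz=[0.36308335,0.00194889,1.40557804],attitude=[0.09951723,-0.10201289,-1.58021075])
E=[(-138,88,60),(-138,-88,60),(-3,88,72),(-3,-88,72),(118,88,70),(118,-88,70),(-118,0,65)]
pw=np.array([(50,97),(117,550),(432,52),(465,520),(742,40),(747,485),(135,325)])/4+[205-.375,80-.375]
pt=np.array([(337,287),(487,308),(355,167),(505,188),(372,65),(521,87),(413,276)])*.375+110-.3
def P(q): 
    a=R.from_euler('z',q[2]).as_matrix(); return np.array(E)/1e3@a.T+[q[0],q[1],0]
for nm,f in [("w",lambda q:(proj(w,P(q),True)-pw)),("t",lambda q:(proj(T,P(q))-pt)),("both",lambda q:np.r_[proj(w,P(q),True)-pw,proj(T,P(q))-pt])]:
    r=least_squares(lambda q:f(q).ravel(),[.56,-.04,-.16],loss='soft_l1');print(nm,r.x);print(np.round(f(r.x),1).tolist())
g=lambda x,y,z:print(np.round(atz(w,[205+x/4-.375,80+y/4-.375],z,True),4))
g(280,54,.085);g(272,243,.045);g(262,382,.007);g(285,80,.09)
E
python3 fit.py
```

```text
w [ 0.58536875 -0.04054361 -0.17786294]
[[-0.6, -1.1], [-0.7, 0.4], [0.2, -0.2], [-0.1, 1.1], [0.9, -0.8], [0.8, 0.1], [-0.1, 0.8]]
t [ 0.58493842 -0.04091386 -0.16470749]
[[-0.8, -0.9], [0.7, 0.1], [-0.7, -0.3], [0.7, 0.6], [-0.8, -0.4], [0.2, -0.1], [0.6, 0.9]]
both [ 0.58531394 -0.04065691 -0.1750575 ]
[[-0.7, -0.7], [-0.5, 0.7], [0.0, -0.1], [0.1, 1.1], [0.7, -0.9], [0.9, -0.1], [-0.1, 1.1], [-1.3, -1.4], [0.1, 0.2], [-0.7, -0.7], [0.5, 0.8], [-0.5, -0.7], [0.4, 0.2], [0.1, 0.8]]
[0.5456 0.0597 0.085 ]
[ 0.5258 -0.0074  0.045 ]
[ 0.5064 -0.0685  0.007 ]
[0.5443 0.051  0.09  ]
```

```bash
python3 -m inch '[[0.057,0.089,-0.158,-0.50,0.153,0],[0.057,0.089,-0.158,-0.50,0.153,0],[0.057,0.089,-0.158,-0.50,0.153,0],[0.057,0.089,-0.158,-0.50,0.153,0],[0.057,0.089,-0.158,-0.50,0.153,0],[0.057,0.089,-0.158,-0.50,0.153,0],[0.057,0.089,-0.158,-0.50,0.153,0],[0.057,0.089,-0.158,-0.50,0.153,0]]' 0.045
python3 - <<'E'
from look import *
c=shot("w2");s=sense();print(s["joint_pos"],R.from_rotvec(s["tcp_rot"]).as_matrix()[:,1:])
for f in ("fx",): print(c["xyz"])
for d in regions_of(c,"screwdriver"): print(d["centre"],d["confidence"],d["region"].sum())
cv2.imwrite("pics/w2x.png",c["img"])
E
```

```text
time: 4.15
tcp_pos: [0.5518, 0.0732, 0.1843]
tcp_rot: [2.229, 1.645, -0.588]
ft_force: [0.6, -0.7, 0.3]
grip_width: 0.51
grasp_force: 0.0
[ 0.33457407  0.28257565  1.77024204 -0.41891832  1.4247157   0.76703478] [[ 0.95586136 -0.14177078]
 [-0.29377948 -0.47535101]
 [ 0.00476237 -0.8682986 ]]
[0.59321292 0.21126856 0.27072826]
[250.4, 164.6] 0.31 693
```

View pics/w2x.png

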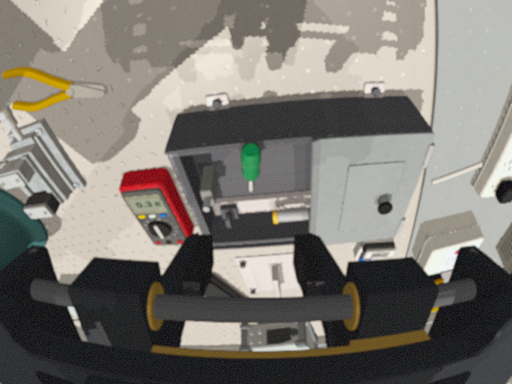

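The close view confirms it: the green handle is at (250, 162), between the fingers, and the brown one is nowhere near.

Run:
```python
from look import *
c=pickle.load(open("pics/w2.pkl","rb"))
print(proj(c,[[.5456,.0597,.083],[.5258,-.0074,.045],[.5064,-.0685,.007],[.535,.0252,.063]],True))
im=c["img"].astype(int);m=(im[...,1]>im[...,2]+25)&(im[...,1]>im[...,0]+12);m[:,:200]=0;m[:,300:]=0;m[:110]=0;m[230:]=0
y,x=np.nonzero(m)
for r in range(y.min(),y.max()+1,4):
    q=x[y==r]; print(r,q.min(),q.max(),len(q))
```

```text
[[250.32014987 151.30328486]
 [251.40480951 178.02505531]
 [251.03086368 191.58278071]
 [250.53016612 166.57847161]]
143 247 254 8
147 243 258 16
151 241 259 19
155 241 260 20
159 241 260 20
163 241 259 19
167 242 259 18
171 242 259 18
175 243 258 16
179 245 255 11
```

```bash
python3 -m inch '[[-0.007,-0.02,-0.045,0,0,0],[-0.014,-0.04,-0.09,0,0,0],[-0.019,-0.057,-0.136,0,0,0],[-0.019,-0.057,-0.136,0,0,0],[-0.019,-0.057,-0.136,0,0,0],[-0.019,-0.057,-0.136,0,0,0]]'
python3 -m inch '[[0,0,0,0,0,0],[0,0,0,0,0,0],[0,0,0,0,0,0],[0,0,0,0,0,0],[0,0,0,0,0,0],[0,0,0,0,0,0]]' 0.0 25
```

```text
time: 4.85
tcp_pos: [0.5345, 0.018, 0.048]
tcp_rot: [2.227, 1.646, -0.588]
ft_force: [0.6, -0.3, 1.0]
grip_width: 0.515
grasp_force: 0.0
time: 5.45
tcp_pos: [0.532, 0.0173, 0.0451]
tcp_rot: [2.226, 1.648, -0.595]
ft_force: [-0.3, -0.6, 3.2]
grip_width: 0.206
grasp_force: 25.0
```

```bash
python3 -m inch '[[0,0,0.05,0,0,0],[0,0,0.1,0,0,0],[0,0,0.15,0,0,0],[0,0,0.20,0,0,0],[-0.037,0.28,0.20,1.018,-0.312,0],[-0.037,0.28,0.20,1.018,-0.312,0],[-0.037,0.28,0.20,1.018,-0.312,0],[-0.037,0.28,0.20,1.018,-0.312,0],[-0.037,0.28,0.20,1.018,-0.312,0],[-0.037,0.28,0.20,1.018,-0.312,0],[-0.037,0.28,0.20,1.018,-0.312,0],[-0.037,0.28,0.20,1.018,-0.312,0],[-0.037,0.28,0.20,1.018,-0.312,0],[-0.037,0.28,0.20,1.018,-0.312,0],[-0.037,0.28,0.20,1.018,-0.312,0],[-0.037,0.28,0.20,1.018,-0.312,0]]'
python3 - <<'E'
from look import *
s=sense();print(s["joint_pos"],R.from_rotvec(s["tcp_rot"]).as_matrix()[:,1:])
ims=[]
for n,cam in (("s3","scene"),("t3","top"),("w3","wrist")):
    c=shot(n,cam)
    for t in ("tool_cup","screwdriver"):
      for d in regions_of(c,t)[:2]:
        y,x=np.nonzero(d["region"]);print(n,t,d["centre"],round(d["confidence"],2),x.min(),x.max(),y.min(),y.max())
a=cv2.imread("pics/s3.png")[150:330,80:240];b=cv2.imread("pics/t3.png")[150:270,100:260]
cv2.imwrite("pics/m3.png",np.hstack([cv2.resize(a,(400,450),interpolation=3),cv2.resize(b,(400,300),interpolation=3)[:300].copy() if 0 else cv2.copyMakeBorder(cv2.resize(b,(400,300),interpolation=3),0,150,0,0,0)]))
E
```

```text
time: 7.05
tcp_pos: [0.4953, 0.2977, 0.2455]
tcp_rot: [-2.213, -1.641, -0.616]
ft_force: [0.1, -0.4, -0.2]
grip_width: 0.208
grasp_force: 25.0
[ 0.23128398 -0.11463496  2.08842658  0.57525009  0.95730174  0.23865642] [[ 0.95667523  0.15165033]
 [-0.29115099  0.49271527]
 [ 0.0018971  -0.85687446]]
s3 tool_cup [140.1, 282.8] 0.96 130 155 263 301
s3 screwdriver [167.2, 329.9] 0.8 152 184 321 337
t3 tool_cup [136.4, 204.4] 0.56 134 138 201 206
t3 screwdriver [142.6, 248.5] 0.5 139 152 240 257
w3 screwdriver [164.9, 240.4] 0.93 143 180 218 258
w3 screwdriver [253.4, 266.0] 0.66 233 274 246 289
```

View pics/m3.png

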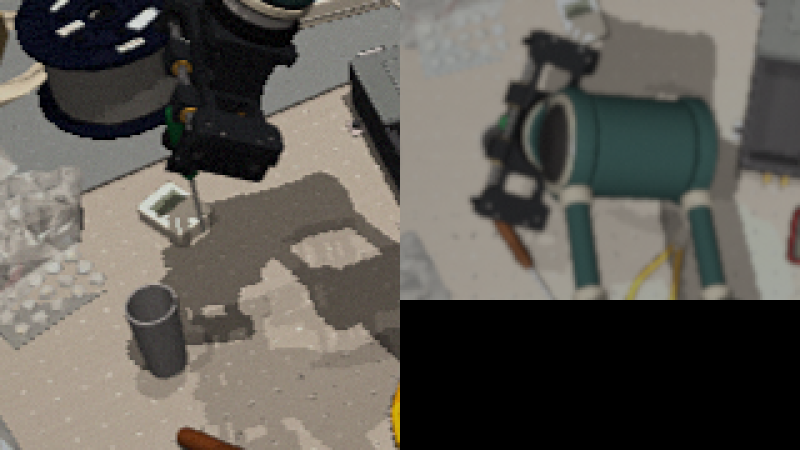

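Run:
```python
from look import *
c=pickle.load(open("pics/s3.pkl","rb"))
f=lambda x,y:[80+x*.4-.3,150+y*.4-.3]
print(proj(c,[[.492,.288,.149],[.492,.288,.227]]),f(203,234))
for z in(.14,.149,.155): print(atz(c,f(203,234),z))
print("cup",atz(c,f(151,304),.09)); 
w=pickle.load(open("pics/w3.pkl","rb"));print(proj(c,[[.492,.349,.09],[.492,.349,0]]))
```

```text
[[162.52865296 242.22859604]
 [156.84642948 217.64323557]] [160.89999999999998, 243.3]
[0.49910724 0.29027409 0.14      ]
[0.49108098 0.29232253 0.149     ]
[0.48573014 0.29368816 0.155     ]
cup [0.49242245 0.35246623 0.09      ]
[[141.61541011 270.75432552]
 [148.54954063 294.15024259]]
```

```bash
python3 -m inch '[[0.001,0.03,0,0,0,0],[0.001,0.06,0,0,0,0],[0.001,0.06,0,0,0,0],[0.001,0.06,-0.03,0,0,0],[0.001,0.06,-0.06,0,0,0],[0.001,0.06,-0.09,0,0,0],[0.001,0.06,-0.12,0,0,0],[0.001,0.06,-0.132,0,0,0],[0.001,0.06,-0.132,0,0,0],[0.001,0.06,-0.132,0,0,0]]'
python3 - <<'E'
from look import *
shot("s4","scene");shot("w4")
a=cv2.imread("pics/s4.png")[170:330,80:240];b=cv2.imread("pics/w4.png")
cv2.imwrite("pics/m4.png",np.hstack([cv2.resize(a,(384,384),interpolation=3),b[:,100:]]))
E
```

```text
time: 8.5
tcp_pos: [0.4964, 0.3572, 0.1138]
tcp_rot: [-2.214, -1.639, -0.617]
ft_force: [-0.3, 0.6, 0.1]
grip_width: 0.204
grasp_force: 25.0
```

View pics/m4.png

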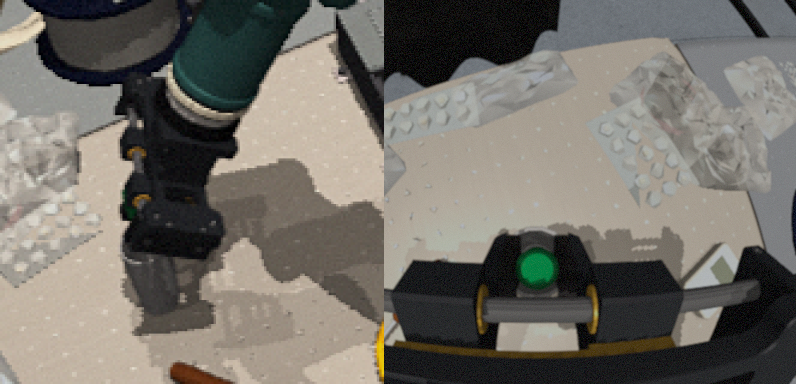

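```bash
python3 -m inch '[[0,0,0,0,0,0],[0,0,0,0,0,0],[0,0,0,0,0,0],[0,0,0,0,0,0],[0,0,0,0,0,0]]' 0.05
python3 -m inch '[[-0.004,-0.015,0.025,0,0,0],[-0.008,-0.03,0.05,0,0,0],[-0.015,-0.049,0.086,0,0,0],[-0.023,-0.074,0.129,0,0,0],[-0.03,-0.1,0.17,0,0,0],[-0.03,-0.15,0.2,-0.517,0.158,0],[-0.03,-0.2,0.2,-0.517,0.158,0],[-0.03,-0.3,0.2,-0.517,0.158,0],[-0.03,-0.3,0.2,-0.517,0.158,0],[-0.03,-0.3,0.2,-0.517,0.158,0],[-0.03,-0.3,0.2,-0.517,0.158,0]]'
python3 - <<'E'
from look import *
shot("s5","scene");c=shot("t5","top")
s=sense();print(R.from_rotvec(s["tcp_rot"]).as_matrix()[:,1:])
for t in ("screwdriver","tool_cup","cover_handle","cover"):
    for d in regions_of(c,t)[:2]:
        y,x=np.nonzero(d["region"]);print(t,d["centre"],round(d["confidence"],2),x.min(),x.max(),y.min(),y.max())
a=cv2.imread("pics/s5.png")[190:330,80:220];b=cv2.imread("pics/t5.png")[170:250,310:410]
cv2.imwrite("pics/m5.png",np.hstack([cv2.resize(a,(320,320),interpolation=3),cv2.resize(b,(400,320),interpolation=3)]))
E
```

```text
time: 9.1
tcp_pos: [0.4956, 0.3572, 0.1128]
tcp_rot: [-2.214, -1.639, -0.616]
ft_force: [0.3, 0.7, -0.1]
grip_width: 0.568
grasp_force: 0.0
time: 10.2
tcp_pos: [0.4656, 0.057, 0.3124]
tcp_rot: [-2.525, -1.867, -0.003]
ft_force: [-0.2, -0.9, -0.6]
grip_width: 0.564
grasp_force: 0.0
[[ 9.56381736e-01  4.98709719e-04]
 [-2.92119581e-01  2.84759475e-03]
 [-3.54882803e-04 -9.99995821e-01]]
screwdriver [145.1, 245.5] 0.75 137 152 236 257
tool_cup [145.8, 208.5] 0.77 134 152 200 215
cover_handle [360.0, 211.0] 0.94 334 389 182 237
cover_handle [170.6, 160.2] 0.61 162 183 145 169
cover [362.0, 208.3] 0.81 334 389 181 237
```

View pics/m5.png

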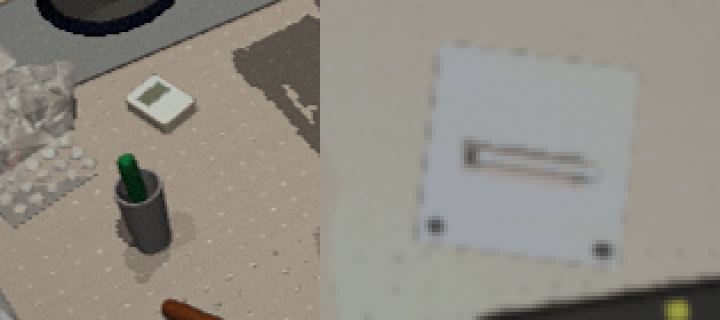

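The driver stands in the cup with its handle at panel (130, 180), and nothing nearby has shifted. Next is the cover.

```bash
python3 -m inch '[[0,-0.43,-0.02,0,0,0.15],[0,-0.43,-0.02,0,0,0.15],[0,-0.43,-0.02,0,0,0.15],[0,-0.43,-0.02,0,0,0.15],[0,-0.43,-0.02,0,0,0.15],[0,-0.43,-0.02,0,0,0.15],[0,-0.43,-0.02,0,0,0.15],[0,-0.43,-0.02,0,0,0.15],[0,-0.43,-0.02,0,0,0.15],[0,-0.43,-0.02,0,0,0.15],[0,-0.43,-0.02,0,0,0.15]]'
python3 - <<'E'
from look import *
c=shot("w6")
t=pickle.load(open("pics/t5.pkl","rb"))
pt=np.array([(118,43),(317,68),(292,265),(100,243)])/4+[310-.375,170-.375]
E=np.array([(80,80,4),(80,-80,4),(-80,-80,4),(-80,80,4)])/1e3
P=lambda q:E@R.from_euler('z',q[2]).as_matrix().T+[q[0],q[1],0]
r=least_squares(lambda q:(proj(t,P(q))-pt).ravel(),[.488,-.327,-.14]);print(r.x,np.round(r.fun,1))
pw=proj(c,P(r.x),True);print(np.round(pw,1))
x0,y0=np.maximum(pw.min(0).astype(int)-20,0);print(x0,y0)
cv2.imwrite("pics/w6c.png",cv2.resize(c["img"][y0:y0+150,x0:x0+200],(800,600),interpolation=3))
E
```

```text
time: 11.6
tcp_pos: [0.4655, -0.3729, 0.292]
tcp_rot: [-2.377, -2.051, -0.003]
ft_force: [-0.2, 0.1, -0.0]
grip_width: 0.572
grasp_force: 0.0
[ 0.48878716 -0.32565452 -0.14013929] [-0.4 -0.4  0.1 -0.2  1.6  0.8 -1.3 -0.3]
[[319.1  66.6]
 [316.2 172.6]
 [211.4 173.1]
 [208.3  66.2]]
188 46
```

View pics/w6c.png

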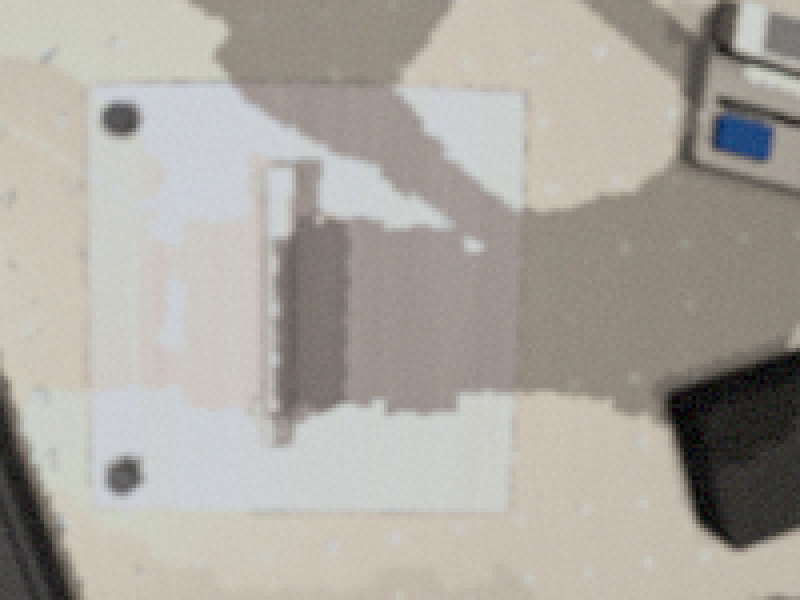

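Run:
```python
from look import *
c=pickle.load(open("pics/w6.pkl","rb"));t=pickle.load(open("pics/t5.pkl","rb"))
o=np.array([188-.375,46-.375])
pw=np.array([(525,92),(511,513),(92,510),(88,84)])/4+o
E=np.array([(80,80,4),(80,-80,4),(-80,-80,4),(-80,80,4)])/1e3
P=lambda q,E=E:E@R.from_euler('z',q[2]).as_matrix().T+[q[0],q[1],0]
r=least_squares(lambda q:(proj(c,P(q),True)-pw).ravel(),[.488,-.327,-.14]);print(r.x,np.round(r.fun,1))
H=np.array([(-15.5,48,40),(-4.5,48,40),(-4.5,-48,40),(-15.5,-48,40),(-10,0,40)])/1e3
print(np.round((proj(c,P(r.x,H),True)-o)*4))
print("handle",P(r.x,H)[-1])
s=sense();print(s["tcp_pos"],R.from_rotvec(s["tcp_rot"]).as_matrix()[:,1])
```

```text
[ 0.4884221  -0.32706287 -0.15284174] [ 0.8 -0.3 -0.   0.3 -0.   0.2 -0.7 -0.2]
[[264. 164.]
 [298. 165.]
 [295. 448.]
 [262. 448.]
 [280. 307.]]
handle [ 0.47853868 -0.3255404   0.04      ]
[ 0.46568159 -0.37208494  0.29235096] [ 9.89361319e-01 -1.45479063e-01  1.48241886e-04]
```

```bash
python3 -m inch '[[0.013,0.046,0,0,0,-0.004],[0.013,0.046,-0.05,0,0,-0.004],[0.013,0.046,-0.1,0,0,-0.004],[0.013,0.046,-0.15,0,0,-0.004],[0.013,0.046,-0.19,0,0,-0.004],[0.013,0.046,-0.22,0,0,-0.004],[0.013,0.046,-0.25,0,0,-0.004],[0.013,0.046,-0.278,0,0,-0.004],[0.013,0.046,-0.278,0,0,-0.004],[0.013,0.046,-0.278,0,0,-0.004],[0.013,0.046,-0.278,0,0,-0.004]]'
python3 -m inch '[[0,0,0,0,0,0],[0,0,0,0,0,0],[0,0,0,0,0,0],[0,0,0,0,0,0],[0,0,0,0,0,0],[0,0,0,0,0,0]]' 0.0 58
```

```text
time: 12.75
tcp_pos: [0.4802, -0.3271, 0.0169]
tcp_rot: [2.378, 2.048, 0.003]
ft_force: [0.0, -0.2, 0.6]
grip_width: 0.568
grasp_force: 0.0
time: 13.35
tcp_pos: [0.4785, -0.327, 0.0148]
tcp_rot: [-2.382, -2.048, -0.002]
ft_force: [-1.1, 0.0, 0.7]
grip_width: 0.114
grasp_force: 58.0
```

```bash
python3 -m inch '[[0,0,0.02,0,0,0],[0,0,0.05,0,0,0],[0,0,0.085,0,0,0],[0,0,0.12,0,0,0],[0,0,0.15,0,0,0],[0,0.02,0.165,0,0,-0.025],[0,0.05,0.165,0,0,-0.025],[0,0.08,0.165,0,0,-0.025],[0,0.11,0.165,0,0,-0.025],[0.004,0.14,0.165,0,0,-0.025],[0.004,0.17,0.165,0,0,-0.025],[0.004,0.2,0.165,0,0,-0.025],[0.004,0.23,0.165,0,0,-0.025],[0.004,0.26,0.165,0,0,-0.025],[0.004,0.285,0.165,0,0,-0.025],[0.004,0.303,0.165,0,0,-0.025],[0.004,0.303,0.165,0,0,-0.025],[0.004,0.303,0.165,0,0,-0.025],[0.004,0.303,0.165,0,0,-0.025]]'
python3 - <<'E'
from look import *
s=sense();print(s["tcp_pos"],R.from_rotvec(s["tcp_rot"]).as_matrix()[:,1:])
c=shot("w7");t=shot("t7","top")
a=c["img"][40:290,60:460];cv2.imwrite("pics/m7.png",cv2.resize(a,(800,500),interpolation=3))
E
```

```text
time: 15.25
tcp_pos: [0.4823, -0.0245, 0.1793]
tcp_rot: [-2.407, -2.018, -0.001]
ft_force: [0.4, -0.7, -2.5]
grip_width: 0.113
grasp_force: 58.0
[ 0.48229246 -0.02453523  0.17928218] [[ 9.84668790e-01  2.88516733e-05]
 [-1.74434415e-01  7.14284390e-04]
 [-9.61864622e-05 -9.99999744e-01]]
```

View pics/m7.png

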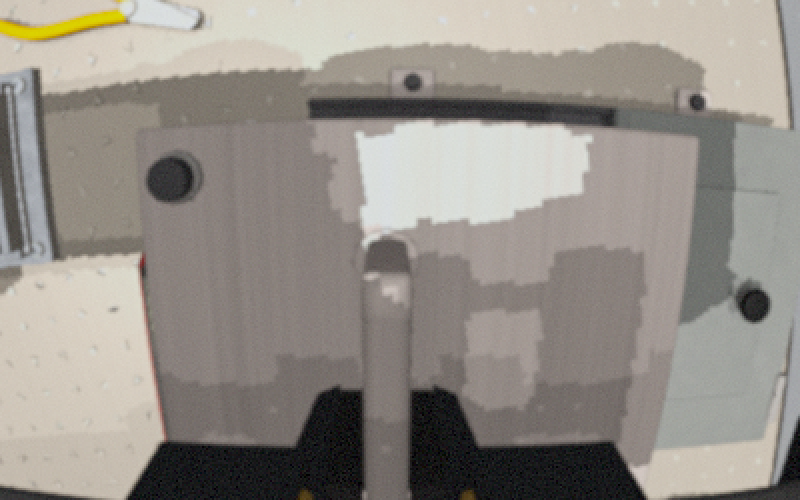

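Run:
```python
from look import *
c=pickle.load(open("pics/w7.pkl","rb"))
f=lambda x,y:[60+x/2-.25,40+y/2-.25]
q=[.5853,-.0407,-.175]
Rz=lambda a:R.from_euler('z',a).as_matrix()
toE=lambda p:Rz(-q[2])@(np.array(p)-[q[0],q[1],0])
for n,p,z in [("rear-left",(697,137),.1685),("front-left",(137,130),.1685),("rear right-ish",(652,465),.1685),("handle left end top",(387,237),.2045)]: print(n,np.round(toE(atz(c,f(*p),z,True))*1e3,1))
print("expected tcp",toE([.4823,-.0245,.179])*1e3)
for n,p,z in [("enc FL",(310,99),.062),("lid FL",(616,108),.071),("knob",(755,297),.085)]: print(n,np.round(toE(atz(c,f(*p),z,True))*1e3,1))
# lid edge visible
```

```text
rear-left [-15.7  79.1 168.5]
front-left [-173.5   79.2  168.5]
rear right-ish [-14.1 -29.  168.5]
handle left end top [-104.5   55.2  204.5]
expected tcp [-104.24738534   -1.98056824  179.        ]
enc FL [-138.    87.9   62. ]
lid FL [-3.2 87.7 71. ]
knob [75.6  4.9 85. ]
```

```bash
python3 -m inch '[[0.006,0,0,0.012,0.069,0],[0.006,0,-0.03,0.012,0.069,0],[0.006,0,-0.06,0.012,0.069,0],[0.006,0,-0.08,0.012,0.069,0],[0.006,0,-0.088,0.012,0.069,0],[0.006,0,-0.093,0.012,0.069,0],[0.006,0,-0.096,0.012,0.069,0],[0.006,0,-0.096,0.012,0.069,0],[0.006,0,-0.096,0.012,0.069,0]]'
```

```text
time: 16.25
tcp_pos: [0.4895, -0.024, 0.0848]
tcp_rot: [-2.366, -1.985, 0.065]
ft_force: [-0.9, 0.2, -3.0]
grip_width: 0.114
grasp_force: 58.0
```

```bash
python3 -m inch '[[0,0,-0.002,0,0,0],[0,0,-0.002,0,0,0],[0.004,-0.0007,-0.002,0,0,0],[0.008,-0.0014,-0.002,0,0,0],[0.012,-0.0021,-0.002,0,0,0]]'
python3 - <<'E'
from look import *
def st():
    s=sense();M=R.from_rotvec(s["tcp_rot"]).as_matrix();q=[.5853,-.0407,-.175]
    A=R.from_euler('z',.175).as_matrix()
    p=A@(s["tcp_pos"]-np.array([q[0],q[1],0]));Rc=A@M
    xc=Rc[:,1]; zc=-Rc[:,2]; yc=np.cross(zc,xc)
    e=p+.09*xc-.0148*zc+.001*yc
    print("rear edge mm",np.round(e*1e3,1),"pitch deg",np.degrees(np.arcsin(-xc[2])).round(2),"roll",np.degrees(np.arcsin(yc[2])).round(2),"yaw",np.degrees(np.arctan2(xc[1],xc[0])).round(2),"F",np.round(A@s["ft_force"],1),"T",np.round(s["ft_torque"],2),s["time"])
st()
E
cat > st.py <<'E'
from look import *
def st():
    s=sense();M=R.from_rotvec(s["tcp_rot"]).as_matrix();q=[.5853,-.0407,-.175]
    A=R.from_euler('z',.175).as_matrix()
    p=A@(s["tcp_pos"]-np.array([q[0],q[1],0]));Rc=A@M
    xc=Rc[:,1]; zc=-Rc[:,2]; yc=np.cross(zc,xc)
    e=p+.09*xc-.0148*zc+.001*yc
    print("rear edge mm",np.round(e*1e3,1),"pitch deg",np.degrees(np.arcsin(-xc[2])).round(2),"roll",np.degrees(np.arcsin(yc[2])).round(2),"yaw",np.degrees(np.arctan2(xc[1],xc[0])).round(2),"F",np.round(A@s["ft_force"],1),"T",np.round(s["ft_torque"],2),s["time"])
if __name__=="__main__": st()
E
```

```text
time: 16.75
tcp_pos: [0.5012, -0.026, 0.0818]
tcp_rot: [-2.365, -1.984, 0.067]
ft_force: [-0.9, 1.6, -2.2]
grip_width: 0.117
grasp_force: 58.0
rear edge mm [ 3.4  0.8 60.9] pitch deg 3.95 roll 0.06 yaw 0.01 F [-1.1  1.4 -2.2] T [-0.06 -0.18 -0.04] 16.75
```

```bash
python3 -m inch '[[0.004,-0.0007,0,0,0,0],[0.008,-0.0014,0,0,0,0],[0.012,-0.0021,0,0,0,0],[0.016,-0.0028,0,0,0,0],[0.016,-0.0028,0,0,0,0],[0.016,-0.0028,0,0,0,0]]'; python3 st.py
```

```text
time: 17.35
tcp_pos: [0.5166, -0.0288, 0.0816]
tcp_rot: [-2.365, -1.984, 0.068]
ft_force: [-0.3, 0.5, -2.9]
grip_width: 0.112
grasp_force: 58.0
rear edge mm [19.   0.8 60.6] pitch deg 4.0 roll 0.06 yaw 0.0 F [-0.4  0.4 -2.9] T [-0.02 -0.07 -0.01] 17.35
```

```bash
python3 -m inch '[[0,0,-0.002,-0.003,-0.018,0],[0,0,-0.0035,-0.006,-0.035,0],[0,0,-0.0055,-0.009,-0.053,0],[0,0,-0.007,-0.012,-0.07,0],[0,0,-0.008,-0.012,-0.07,0],[0,0,-0.008,-0.012,-0.07,0],[0,0,-0.008,-0.012,-0.07,0]]'; python3 st.py
```

```text
time: 18.05
tcp_pos: [0.516, -0.0287, 0.0748]
tcp_rot: [2.407, 2.019, 0.003]
ft_force: [-5.2, 0.2, 7.8]
grip_width: 0.119
grasp_force: 58.0
rear edge mm [19.7  0.8 60.1] pitch deg -0.09 roll 0.08 yaw 0.01 F [-5.1 -0.7  7.8] T [0.05 0.72 0.01] 18.05
```

```bash
python3 -m inch '[[0,0,-0.001,-0.001,-0.006,0],[0,0,-0.002,-0.001,-0.006,0],[0,0,-0.002,-0.001,-0.006,0],[0,0,-0.002,-0.001,-0.006,0],[0,0,-0.002,-0.001,-0.006,0]]'; python3 st.py
python3 - <<'E'
from look import *
c=shot("w8");t=shot("t8","top");s=shot("s8","scene")
a=c["img"][20:250,60:440];cv2.imwrite("pics/m8.png",np.vstack([cv2.resize(s["img"][130:250,180:370],(760,345),interpolation=3)[:,:],cv2.resize(c["img"][60:180,150:440],(760,250),interpolation=3)]))
E
```

```text
time: 18.55
tcp_pos: [0.5162, -0.0287, 0.0747]
tcp_rot: [2.403, 2.016, 0.009]
ft_force: [-11.2, 0.7, 22.6]
grip_width: 0.113
grasp_force: 58.0
rear edge mm [19.9  0.8 60.6] pitch deg -0.43 roll 0.08 yaw 0.01 F [-11.1  -1.3  22.6] T [ 0.08  1.71 -0.05] 18.55
```

View pics/m8.png

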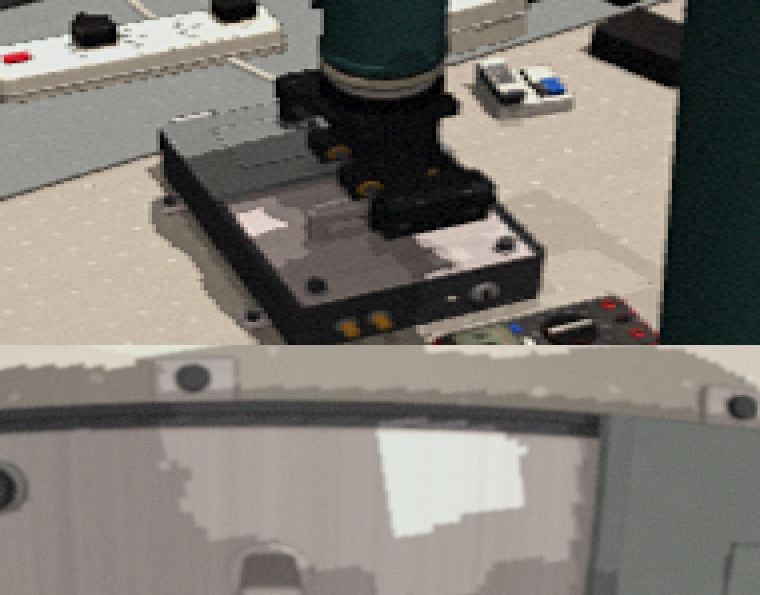

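```bash
python3 -m inch '[[0,0,0,0.001,0.006,0],[0,0,0,0.001,0.006,0],[0,0,0,0.001,0.006,0],[0,0,0,0.001,0.006,0],[0,0,0,0.001,0.006,0]]'; python3 st.py
```

```text
time: 19.2
tcp_pos: [0.5161, -0.0287, 0.0747]
tcp_rot: [2.407, 2.019, 0.003]
ft_force: [-11.4, 0.8, 21.8]
grip_width: 0.114
grasp_force: 58.0
rear edge mm [19.7  0.8 60. ] pitch deg -0.07 roll 0.07 yaw 0.01 F [-11.4  -1.3  21.8] T [0.13 1.67 0.01] 19.2
```

The cover is flat and square, with its rear edge about 20 mm past enclosure zero and about 22 N pressing it down. I'm handing the job in.

```bash
python3 -c "
from rig import *
print(finish_job())"
```

```text
the job is handed in; nothing more can be done
None
```

I handed the job in at about 19 s of the 58 s, but `finish_job()` returned no verdict: the screwdriver stands blade down in the cup, let go, and the cover is held flat with about 22 N, its rear edge about 16 mm under the lid, which looked closed in the last pictures; the plunger wasn't visible, so I infer it is down from the cover sitting at rim height.

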